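# Tighten the test plug until its handle slips

## Robot

A 6-joint arm with a two-finger parallel gripper is mounted at the origin on the work surface. World frame = base frame: x ahead of the robot, y to its left, z up, the work surface at z = 0. Lengths are in m, angles in rad, forces in N, time in s.
With the tool pointing down it reaches from about 0.225 to 0.875 m from the base axis. Payload 3.4 kg.
Tool frame: the origin (TCP) lies at the very end of the fingers, on their centre line; the grasp point (between the pads) lies 19 mm behind it; z points along the fingers, y is the line along which they close (so a half turn about z gives the same grasp; the last joint's range is limited). The gripper opens to 85 mm and grips with 20 to 120 N. Pads are 22 mm wide; open, the fingers measure 114 mm over their backs; the gripper's body (76 mm by 85 mm) begins 54 mm behind the grasp point. The pads swing forward as they close: fully open they stand 13 mm farther back than shut.
Start: joints at [-0.121, 0.276, 1.505, -0, 1.361, -0.121], TCP at [0.575, -0, 0.231] pointing down, gripper open.
Joint ranges: [-2.89, 2.89], [-0.75, 2.08], [0.22, 2.7], [-1.18, 4.32], [0.11, 2.71], [-2.7, 2.7]. Speed limits (rad/s): [2.57, 2.57, 3.14, 3.14, 3.14, 3.14].

## Interface

Orientations are given as a unit quaternion [w, x, y, z].
In Python, from rig import readout, vision, manip gives the robot as it stands.
- The arm moves only by the shell command python3 -m handwheel 'ROWS' [FORCE]. ROWS is JSON, a list of rows, each a list of 3 entries, a list of its own where there are three numbers: the shift along the tool's x, y, z in mm, then the turn, a rotation vector about the tool's x, y, z in units of 6 degrees (1.0 is 6 degrees), then the closure, from -1 (fully open) to 1 (shut), so that 0 is half open. A call has 1 to 20 rows; each row shifts and turns the commanded pose from where the row before left it, along the tool's axes as they then stand; what a row does not reach is not made up. A row lasts 1/8 s, in which the tool goes at most 62.5 mm and 10.7 degrees, less where a joint would pass 70% of its speed; a pose out of reach is approached as far as the arm can. A call is refused whole if a number of a shift passes 62.5 or a number of a turn 1, either way. A call with a gripper value outside its range is refused whole. The fingers move at their own pace and stop on an object; FORCE is the grip in N (left out, the last holds). Time passes only in rows, so rows that do not move let the fingers close. It gives the time, the measured TCP pose, the force, the opening and the grip force at its end, in the units of the state.
- readout.get_state(): the state, without advancing time (a new reading comes with each control period).
- vision.get_image(name): name is "scene" or "side" or "wrist"; returns the picture (400x640x3 uint8, blue, green, red); there is no depth.
- vision.camera_params(name): a dict with "intrinsics" (3x3 intrinsics, pixels), "rvec" (rotation vector, rad) and "tvec" (3), from world to camera coordinates, as OpenCV has them; the wrist camera has in their place "hand_eye" (4x4, takes a point from camera to tool coordinates, whose origin is the TCP and whose axes are the flange's). Camera axes: x right, y down, z forward; pixel columns grow to the right and rows downward; lengths in m; the calibration is good to about 2 mm. The wrist camera is an equidistant fisheye: a pixel r from the principal point sees the ray r / f radians off the axis. A picture is of the moment at which its call begins: read the wrist's pose just before it. camera_params takes no time and is no camera call.
- manip.sign_off(): hands the job in; it is judged then, once.
The state is a dict: "clock": time; "qpos": joint angles; "qd": joint speeds; "effort": joint torques, N m; "position": TCP position; "ee_rot": TCP orientation; "contact_force": force on the tool from outside, world axes, zero at the start; "moment": the same for the moment, N m; "width": finger opening in m; "gripper_force": force on a finger pad.
Only numpy, scipy, OpenCV 4.12 (cv2) and the standard library are available. Lean on these libraries where they do the work, as an engineer would, in place of code of your own. Each camera call takes 0.05 s, during which the arm holds its last target. There are 200 camera calls.

## Task

Tighten the test plug in the wide, short pipe coupling: turn its black T-bar clockwise (seen from above) until the pointer meets its stop pin and the torque-limiting handle slips, so that the bar has plainly run on past the pointer; some 20 degrees of slip is right. Then stop and let go, well before it has slipped an eighth of a turn. Leave the handle of the tall, slim pipe as it is.

Things in the scene. Friction and masses are not known exactly. Their poses are not given: they have to be found in the camera images.
- bar_wide (a point): Middle of the black T-bar on the wide, short steel coupling (112 mm across, 75 mm tall, on a flange 150 mm across, all fixed). Bar: level, 84 mm long (this point's x axis), 14 mm wide, 24 mm high, its middle on the upright turning axis about 136 mm above the bench. Below it 19 mm of free height round a 12 mm stem, then a collar 32 mm across. Grip it from above at its middle, across the 14 mm.
- plug_wide (a joint): Angle of that coupling's plug, rad, growing clockwise from above: a disc with a brass pointer 8 mm wide reaching 62 mm from the axis, over the rim. Found at 0.3 to 0.75, it turns easily (0.06 N m) with the bar, either way; at 1.2 the pointer lies against the upright 8 mm brass stop pin on the rim and can go no further.
- clutch_wide (a joint): Slip of that T-bar past the pointer, rad, growing clockwise: the angle between them. 0 as found (bar in line with pointer). It grows only when the pointer is on its pin and the bar is turned on with 0.35 N m; the bar then slips smoothly at that torque and stays where it is left. Turned back, the bar takes the plug along.
- bar_end_slim (a point): A point near one end of the like T-bar, 40 mm from its axis, on the tall, slim pipe (60 mm across, 125 mm tall, on a like flange; that bar's middle is about 186 mm above the bench). Not to be turned.

How it is judged:
At the end, for the whole second after the job is handed in: The wide coupling's plug is turned up against its stop pin (plug_wide above 1.12 of 1.2 rad), its T-bar has slipped between 0.06 and 0.8 rad past the pointer and is at rest, and the slim pipe's T-bar end is within 12 mm of where it was (value of joint plug_wide above 1.12 rad and value of joint clutch_wide between 0.06 and 0.8 rad and velocity of joint clutch_wide between -0.05 and 0.05 rad/s and distance of bar_end_slim from where it was at the start of the episode below 0.012 m); the robot touches nothing.
It fails at once if the T-bar is turned on until it has slipped more than 0.8 rad past the pointer (value of joint clutch_wide above 0.8 rad).
It fails at once if the slim pipe's T-bar is turned (its end moves more than 12 mm) (distance of bar_end_slim from where it was at the start of the episode above 0.012 m).
It also fails if it takes over 32 s, if anything falls off the work surface, if the arm or the gripper's body presses on something with over 40 N, if the wrist force passes 120 N, or if a joint passes its speed limit or range.

## Working session

There is one attempt and no reset: what is moved stays moved. The work goes in short steps, Python scripts to look and compute and a shell command to move; the robot and the scene stay as the last step left them, time stands still between calls to the robot, and variables do not carry over. Pictures are saved under pics/ and viewed, at most 10 in all, crops included, and the job is handed in when it is done.

```bash
mkdir -p pics; python3 - <<'E'
from rig import readout, vision
import cv2,numpy as np
s=readout.get_state(); print(s['clock'],s['position'],s['ee_rot'],s['width'])
a=[vision.get_image(n) for n in("scene","side","wrist")]
for n,i in zip("abc",a): cv2.imwrite(f"pics/{n}.png",i)
for n in("scene","side","wrist"): print(n,vision.camera_params(n))
cv2.imwrite("pics/ab.png",np.vstack([cv2.resize(x,(480,300)) for x in a[:2]]))
E
```

```text
0.0 [5.74458609e-01 6.80420278e-05 2.30447726e-01] [-7.21249695e-04  7.07098218e-01  7.07114746e-01 -5.70497950e-04] 0.08512395263777271
scene {'intrinsics': array([[392.90369132,   0.        , 325.64882794],
       [  0.        , 392.90369132, 194.40687843],
       [  0.        ,   0.        ,   1.        ]]), 'rvec': array([ 0.88436555,  2.52124119, -1.05397485]), 'tvec': array([ 0.43242488, -0.13741313,  1.03692598])}
side {'intrinsics': array([[398.28123062,   0.        , 325.34791506],
       [  0.        , 398.28123062, 201.88254614],
       [  0.        ,   0.        ,   1.        ]]), 'rvec': array([ 2.41778787, -0.57493687,  0.1839345 ]), 'tvec': array([-0.51457354,  0.30435274,  0.85208461])}
wrist {'intrinsics': array([[309.70691629,   0.        , 320.65902053],
       [  0.        , 309.70691629, 202.74694761],
       [  0.        ,   0.        ,   1.        ]]), 'hand_eye': array([[ 8.62368269e-04, -9.64762404e-01, -2.63121189e-01,
         6.74238297e-02],
       [ 9.99999627e-01,  8.17940991e-04,  2.78385904e-04,
        -2.50002945e-04],
       [-5.33586474e-05, -2.63121331e-01,  9.64762749e-01,
        -1.41737079e-01],
       [ 0.00000000e+00,  0.00000000e+00,  0.00000000e+00,
         1.00000000e+00]])}
```

View pics/a.png

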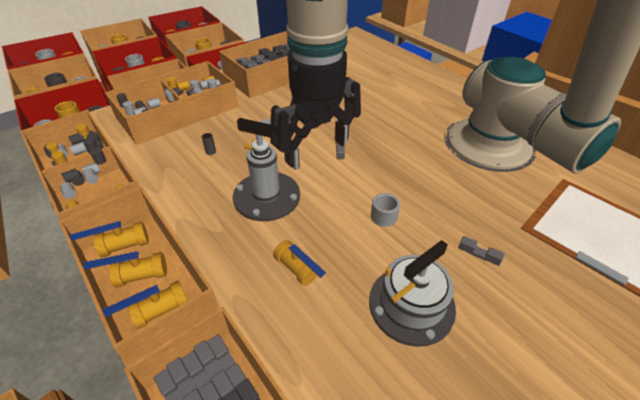

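View pics/b.png

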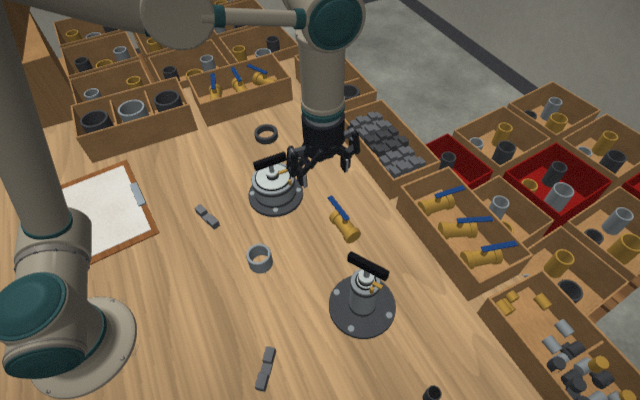

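View pics/c.png

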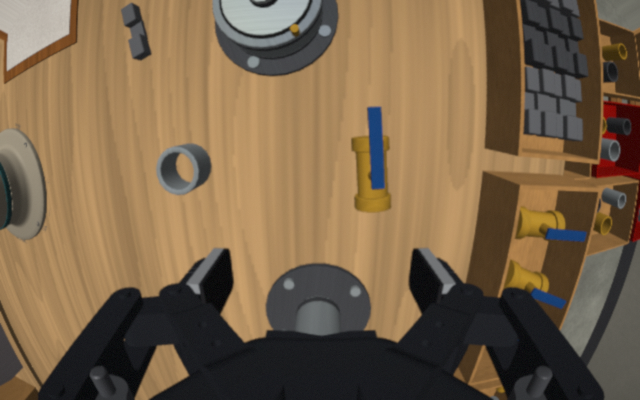

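The scene view shows the wide coupling's bar from about (408,275) to (445,245). In the side view it runs (254,166) to (287,155). The slim pipe's bar is at (240,125)–(282,135) in scene and (367,265) in side. Next I mask the dark pixels and cast rays.

```bash
cat > h.py <<'E'
import cv2,numpy as np
from rig import vision
def ray(n,px):
    c=vision.camera_params(n);R=cv2.Rodrigues(c['rvec'])[0];K=c['intrinsics']
    d=R.T@np.linalg.inv(K)@np.array([px[0],px[1],1.]);return -R.T@c['tvec'],d/np.linalg.norm(d)
def plane(n,px,z):
    o,d=ray(n,px);return o+d*(z-o[2])/d[2]
def tri(*v):
    A=0;b=0
    for n,px in v:
        o,d=ray(n,px);P=np.eye(3)-np.outer(d,d);A=A+P;b=b+P@o
    return np.linalg.solve(A,b)
def blob(img,roi,mask):
    x0,y0,x1,y1=roi;m=mask[y0:y1,x0:x1].astype(np.uint8)
    k,l,st,ce=cv2.connectedComponentsWithStats(m);i=1+np.argmax(st[1:,4])
    ys,xs=np.nonzero(l==i);p=np.c_[xs+x0,ys+y0].astype(float)
    return p
E
python3 - <<'E'
from h import *
I={'scene':cv2.imread('pics/a.png'),'side':cv2.imread('pics/b.png')}
out={}
for k,rois in {'wide':{'scene':(400,232,455,282),'side':(246,148,288,172)},'slim':{'scene':(232,112,285,145),'side':(342,246,394,282)}}.items():
    v=[]
    for n,roi in rois.items():
        p=blob(I[n],roi,I[n].max(2)<48)
        (c,sz,an)=cv2.minAreaRect(p.astype(np.float32))
        m=p.mean(0);v.append((n,np.array(c)))
        u=np.linalg.svd(p-m,full_matrices=False)[2][0]
        t=(p-m)@u;h=.136 if k=='wide' else .186
        a,b=plane(n,m+u*t.min(),h),plane(n,m+u*t.max(),h)
        print(k,n,len(p),'c',np.round(c,1),'m',m.round(1),sz,'box',p.min(0),p.max(0),'mid@h',plane(n,m,h).round(4),'len',np.linalg.norm(b-a).round(4),'ang',np.degrees(np.arctan2(*(b-a)[1::-1])).round(1))
    print(k,'tri',tri(*v).round(4), [plane(n,x,h).round(4) for n,x in v])
# brass pointer tip and stop pin in scene/side
for n,roi in {'scene':(365,240,465,330),'side':(240,145,310,215)}.items():
    hsv=cv2.cvtColor(I[n],cv2.COLOR_BGR2HSV);x0,y0,x1,y1=roi
    m=((hsv[...,0]>14)&(hsv[...,0]<28)&(hsv[...,1]>150)&(hsv[...,2]>80)).astype(np.uint8)[y0:y1,x0:x1]
    k,l,st,ce=cv2.connectedComponentsWithStats(m)
    for i in range(1,k):
        if st[i,4]>4: print(n,st[i,:5]+[x0,y0,0,0,0],(ce[i]+[x0,y0]).round(1),plane(n,ce[i]+[x0,y0],.085).round(3))
c1=I['scene'][225:345,360:475];c2=I['side'][140:220,235:315]
cv2.imwrite('pics/crop.png',np.hstack([cv2.resize(c1,(400,417),interpolation=2),cv2.resize(c2,(400,417),interpolation=2)]))
E
```

```text
wide scene 542 c [425.  259.5] m [424.5 260.1] (13.248201370239258, 50.47667694091797) box [405. 241.] [445. 280.] mid@h [0.5234 0.1956 0.136 ] len 0.0927 ang 1.5
wide side 291 c [270.6 161.1] m [270.7 160.9] (15.966802597045898, 33.8328857421875) box [254. 152.] [287. 170.] mid@h [0.5214 0.1942 0.136 ] len 0.0893 ang 176.4
wide tri [0.5214 0.1949 0.135 ] [array([0.522 , 0.1953, 0.136 ]), array([0.5212, 0.1939, 0.136 ])]
slim scene 779 c [261. 128.] m [266.9 128.1] (32.0, 46.0) box [238. 112.] [284. 144.] mid@h [ 0.5585 -0.179   0.186 ] len 0.0971 ang -51.1
slim side 436 c [367.2 266. ] m [367.6 265.9] (44.37594223022461, 10.419065475463867) box [348. 252.] [388. 280.] mid@h [ 0.5702 -0.1928  0.186 ] len 0.0841 ang -59.2
slim tri [ 0.5679 -0.1905  0.1839] [array([ 0.5672, -0.1862,  0.186 ]), array([ 0.5695, -0.1928,  0.186 ])]
scene [385 267   5   9  37] [387.2 271.2] [0.552 0.154 0.085]
scene [391 282  25  21 143] [402.6 291.9] [0.561 0.196 0.085]
side [279 169   9   5  15] [282.9 171. ] [0.549 0.194 0.085]
side [289 180   1   5   5] [289. 182.] [0.548 0.152 0.085]
```

View pics/crop.png

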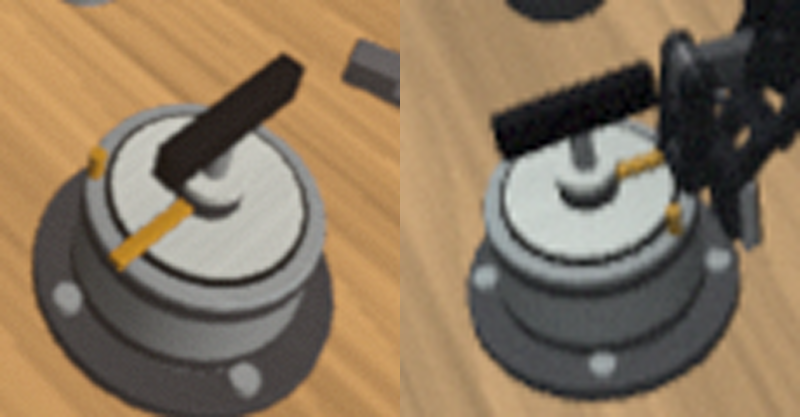

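The wide bar's middle is at about (0.522, 0.195, 0.135), which fits the given 0.136 height. The bar and pointer lie along +x, near 0°. The pin is at about −56°, so roughly 47° of clockwise travel remains before slip. I'll move above the bar and turn the tool −90°.

```bash
python3 -m handwheel '[[[39,-10.5,0],[0,0,0],-1],[[39,-10.5,0],[0,0,0],-1],[[39,-10.5,0],[0,0,0],-1],[[39,-10.5,0],[0,0,0],-1],[[39,-10.5,0],[0,0,0],-1],[[0,0,0],[0,0,-1],-1],[[0,0,0],[0,0,-1],-1],[[0,0,0],[0,0,-1],-1],[[0,0,0],[0,0,-1],-1],[[0,0,0],[0,0,-1],-1],[[0,0,0],[0,0,-1],-1],[[0,0,0],[0,0,-1],-1],[[0,0,0],[0,0,-1],-1],[[0,0,0],[0,0,-1],-1],[[0,0,0],[0,0,-1],-1],[[0,0,0],[0,0,-1],-1],[[0,0,0],[0,0,-1],-1],[[0,0,0],[0,0,-1],-1],[[0,0,0],[0,0,-1],-1],[[0,0,0],[0,0,-1],-1]]'
python3 - <<'E'
from h import *
from rig import readout
from scipy.spatial.transform import Rotation as R
s=readout.get_state();q=s['ee_rot'];print(s['position'],R.from_quat(q,scalar_first=True).as_matrix().round(3),s['qpos'])
for n in('side','scene','wrist'):
    cv2.imwrite(f'pics/2{n}.png',vision.get_image(n))
E
```

```text
clock: 2.65
position: [0.5223, 0.1949, 0.231]
ee_rot: [-0.0, -0.002, 1.0, -0.0]
contact_force: [0.1, -0.6, 1.6]
width: 0.0855
gripper_force: 0.0
[0.52229087 0.19491188 0.23097708] [[-1.    -0.003 -0.001]
 [-0.003  1.    -0.   ]
 [ 0.001 -0.    -1.   ]] [ 2.32408414e-01  2.50095523e-01  1.54218846e+00 -6.58693891e-05
  1.34999941e+00 -1.34182726e+00]
```

View pics/2wrist.png

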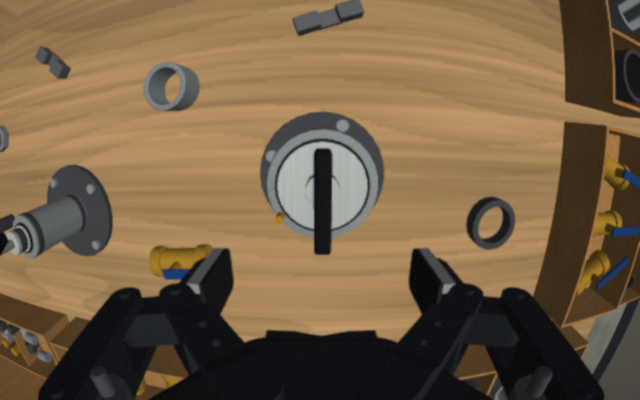

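The wrist view shows the bar upright in the picture, from (323,149) to (322,254), centred between the fingers. The pin is at (280,217). I'll check this with the fisheye model.

```bash
cat >> h.py <<'E'
def wrist_plane(px,z,pos,q):
    from scipy.spatial.transform import Rotation as Ro
    c=vision.camera_params('wrist');K=c['intrinsics'];H=c['hand_eye']
    v=(np.array(px,float)-K[:2,2])/K[0,0];r=np.linalg.norm(v)
    d=np.r_[v/r*np.sin(r),np.cos(r)];R=Ro.from_quat(q,scalar_first=True).as_matrix()
    o=np.array(pos)+R@H[:3,3];d=R@H[:3,:3]@d
    return o+d*(z-o[2])/d[2]
E
python3 - <<'E'
from h import *
pos=[.52229,.19491,.23098];q=[0,-.0015,1,0]
i=cv2.imread('pics/2wrist.png');p=blob(i,(308,140,340,262),i.max(2)<40)
print(p.min(0),p.max(0))
t=p[p[:,1]<p[:,1].min()+6].mean(0);b=p[p[:,1]>p[:,1].max()-6].mean(0)
A=wrist_plane(t,.148,pos,q);B=wrist_plane(b,.148,pos,q);print(A,B,np.linalg.norm(B-A),(A+B)/2,np.degrees(np.arctan2(*(B-A)[1::-1])))
P=wrist_plane((280,217),.09,pos,q);print(P,np.degrees(np.arctan2(P[1]-.195,P[0]-.522)),np.hypot(P[1]-.195,P[0]-.522))
E
```

```text
[314. 150.] [330. 253.]
[0.4790972  0.19698607 0.148     ] [0.55589343 0.19685764 0.148     ] 0.07679633391164474 [0.51749532 0.19692185 0.148     ] -0.0958176441228567
[0.54703469 0.1567482  0.09      ] -56.796422427671814 0.04571581118650053
```

The views agree: the bar lies at about 0° with its middle near (0.5205, 0.196), and the pin is at about −57°. I'll descend to TCP z = 0.119 and grip.

```bash
python3 -m handwheel '[[[2,1,25],[0,0,0],-1],[[0,0,25],[0,0,0],-1],[[0,0,25],[0,0,0],-1],[[0,0,25],[0,0,0],-1],[[0,0,12],[0,0,0],-1],[[0,0,0],[0,0,0],0.4],[[0,0,0],[0,0,0],0.7],[[0,0,0],[0,0,0],1],[[0,0,0],[0,0,0],1],[[0,0,0],[0,0,0],1],[[0,0,0],[0,0,0],1]]' 70; python3 -c "
from rig import readout;s=readout.get_state();print(s['moment'],s['contact_force'])"
```

```text
clock: 4.18
position: [0.521, 0.1962, 0.1202]
ee_rot: [0.001, 0.0, 1.0, 0.0]
contact_force: [-1.0, 0.7, 6.1]
width: 0.0127
gripper_force: 68.5
[-0.00656072  0.11699888 -0.0244041 ] [-0.96484229  0.67509173  6.08571068]
```

The bar is gripped: opening 12.7 mm, lateral forces low. I'll turn 36° clockwise, still short of the pin.

```bash
python3 -m handwheel '[[[0,0,0],[0,0,1],1],[[0,0,0],[0,0,1],1],[[0,0,0],[0,0,1],1],[[0,0,0],[0,0,1],1],[[0,0,0],[0,0,1],1],[[0,0,0],[0,0,1],1],[[0,0,0],[0,0,0],1]]'; python3 -c "
from rig import readout;s=readout.get_state();print(s['moment'],s['contact_force'],s['ee_rot'])"
```

```text
clock: 5.05
position: [0.5208, 0.1955, 0.1202]
ee_rot: [0.001, 0.309, 0.951, -0.0]
contact_force: [-1.6, -1.6, 7.2]
width: 0.0126
gripper_force: 68.8
[-0.28453783  0.15270911 -0.05660319] [-1.64279864 -1.58275504  7.16439321] [ 6.32381638e-04  3.09196554e-01  9.50997900e-01 -2.91433126e-04]
```

```bash
python3 -m handwheel '[[[0,0,0],[0,0,1],1],[[0,0,0],[0,0,1],1],[[0,0,0],[0,0,0.5],1],[[0,0,0],[0,0,0],1]]'; python3 -c "
from rig import readout;s=readout.get_state();print(s['moment'],s['contact_force'],s['ee_rot'])"
```

```text
clock: 5.55
position: [0.5205, 0.1952, 0.1202]
ee_rot: [0.001, 0.43, 0.903, -0.001]
contact_force: [-1.2, -1.4, 6.3]
width: 0.0129
gripper_force: 68.8
[-0.38393771  0.20920437  0.11686705] [-1.21186062 -1.37068852  6.34230879] [ 5.96914917e-04  4.30233669e-01  9.02717191e-01 -5.53503337e-04]
```

At 51° the z moment is changing, so I go on in small steps.

```bash
python3 -m handwheel '[[[0,0,0],[0,0,0.5],1],[[0,0,0],[0,0,0.5],1],[[0,0,0],[0,0,0],1]]'; python3 -c "
from rig import readout;s=readout.get_state();print(s['moment'],s['contact_force'],s['ee_rot'])"
```

```text
clock: 5.92
position: [0.5204, 0.1952, 0.1201]
ee_rot: [0.001, 0.477, 0.879, -0.001]
contact_force: [-1.7, -3.5, 6.3]
width: 0.0128
gripper_force: 68.8
[-0.31132813  0.27292764  0.10219456] [-1.68869853 -3.53182294  6.32821135] [ 5.40748627e-04  4.76872574e-01  8.78972008e-01 -6.81053178e-04]
```

```bash
python3 -m handwheel '[[[0,0,0],[0,0,0.5],1],[[0,0,0],[0,0,0.5],1],[[0,0,0],[0,0,0],1]]'; python3 - <<'E'
from h import *
from rig import readout;s=readout.get_state();print(s['moment'],s['contact_force'],s['ee_rot'])
a=vision.get_image('scene');b=vision.get_image('side');w=vision.get_image('wrist')
cv2.imwrite('pics/3.png',np.hstack([cv2.resize(a[225:345,360:475],(400,417),interpolation=2),cv2.resize(b[140:220,235:315],(400,417),interpolation=2)]))
cv2.imwrite('pics/3w.png',w)
E
```

```text
clock: 6.3
position: [0.5203, 0.1951, 0.1202]
ee_rot: [0.001, 0.522, 0.853, -0.001]
contact_force: [-1.2, -3.9, 7.8]
width: 0.0129
gripper_force: 68.9
[-0.46039469  0.32218421  0.10569023] [-1.17375952 -3.86426485  7.77952676] [ 5.34425116e-04  5.22197099e-01  8.52824327e-01 -7.56375922e-04]
```

View pics/3.png

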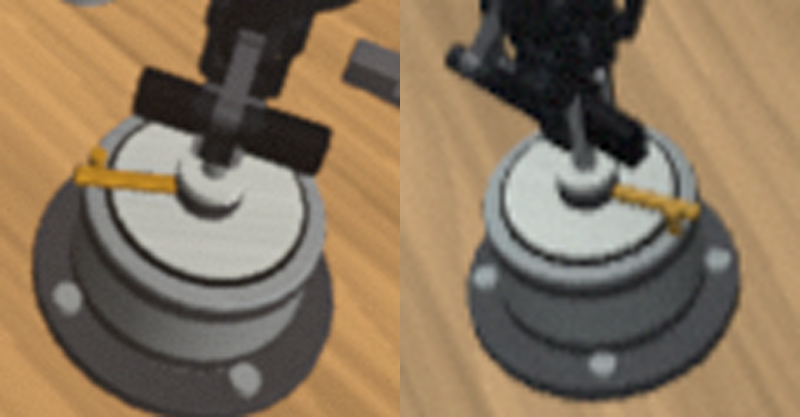

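The pointer now lies on its pin and the bar has run on past it. I'll turn 5° more, then open and lift clear.

```bash
python3 -m handwheel '[[[0,0,0],[0,0,0.4],1],[[0,0,0],[0,0,0.4],1],[[0,0,0],[0,0,0],1],[[0,0,0],[0,0,0],0.5],[[0,0,0],[0,0,0],0],[[0,0,0],[0,0,0],-1],[[0,0,0],[0,0,0],-1],[[0,0,0],[0,0,0],-1],[[0,0,-15],[0,0,0],-1],[[0,0,-25],[0,0,0],-1],[[0,0,-35],[0,0,0],-1],[[0,0,-35],[0,0,0],-1],[[0,0,0],[0,0,0],-1],[[0,0,0],[0,0,0],-1]]'; python3 - <<'E'
from h import *
from rig import readout
s=readout.get_state();pos,q=s['position'],s['ee_rot'];w=vision.get_image('wrist');a=vision.get_image('scene');b=vision.get_image('side')
print(pos,s['contact_force'])
for n,im,roi in(('scene',a,(375,235,460,280)),('side',b,(240,145,310,180))):
    p=blob(im,roi,im.max(2)<48);m=p.mean(0);u=np.linalg.svd(p-m,full_matrices=False)[2][0];t=(p-m)@u
    A,B=plane(n,m+u*t.min(),.136),plane(n,m+u*t.max(),.136);print(n,'bar',len(p),plane(n,m,.136).round(3),np.linalg.norm(B-A).round(3),np.degrees(np.arctan2(*(B-A)[1::-1])).round(1))
hsv=cv2.cvtColor(a,cv2.COLOR_BGR2HSV)
p=blob(a,(365,255,415,300),(hsv[...,0]>14)&(hsv[...,0]<28)&(hsv[...,1]>150)&(hsv[...,2]>80))
P=plane('scene',p.mean(0),.08);print('pointer',len(p),P.round(3),np.degrees(np.arctan2(P[1]-.195,P[0]-.521)))
cv2.imwrite('pics/4.png',np.vstack([np.hstack([cv2.resize(a[225:345,360:475],(320,334)),cv2.resize(b[140:220,235:315],(320,334))]),w[100:330]]))
E
```

```text
clock: 8.2
position: [0.5202, 0.1959, 0.2294]
ee_rot: [0.0, 0.558, 0.83, -0.0]
contact_force: [-0.1, 0.5, -1.0]
width: 0.0854
gripper_force: 0.0
[0.52015756 0.19591934 0.2294306 ] [-0.10171758  0.52489915 -1.04547938]
scene bar 739 [0.521 0.197 0.136] 0.081 112.3
side bar 216 [0.519 0.194 0.136] 0.092 -68.8
pointer 164 [0.546 0.164 0.08 ] -50.925435762750816
```

View pics/4.png

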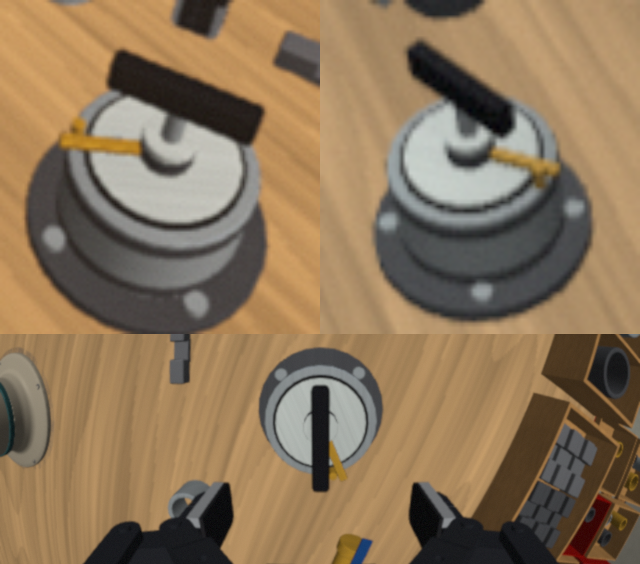

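The bar stands at about −68° and the pointer, on its pin, at about −48°, so the slip is about 20°. The gripper is clear of everything.

```bash
python3 -c "
from rig import manip;print(manip.sign_off())"
```

```text
the job is handed in; nothing more can be done
None
```

The wide coupling's plug is against its stop pin, its T-bar has slipped about 20° past the pointer by camera, the gripper is open and clear, I didn't touch the slim pipe's handle, and the job was handed in at about 8 s.

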